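# Load a label roll and set the brake sleeve to 5

### The arm

A 7-joint arm with a two-finger parallel gripper is mounted at the origin on the work surface. World frame = base frame: x ahead of the robot, y to its left, z up, the work surface at z = 0. Lengths are in mm, angles in rad, forces in N, time in s.
With the tool pointing down it reaches from about 350 to 900 mm from the base axis. Payload 8.1 kg.
Tool frame: the origin (TCP) lies midway between the tips of the shut fingers; the grasp point (between the pads) lies 19 mm behind it (env.pinch_z is the distance from the TCP to the grasp point, in mm); z points along the fingers, y is the line along which they close (so a half turn about z gives the same grasp; the last joint's range is limited). The gripper opens to 92 mm and grips with 3 to 60 N. Pads are 19 mm wide; open, the fingers measure 130 mm over their backs; the gripper's body (75 mm by 190 mm) begins 47 mm behind the grasp point.
Start: joints at [0.997, 0.434, 0.025, 1.573, -0.012, 1.134, -0.075], TCP at [283.48, -557.029, 226.742] pointing down, gripper open.
Joint ranges: [-2.62, 2.62], [-0.44, 2.09], [-1.27, 1.32], [0.08, 2.57], [-1.32, 4.46], [0.12, 2], [-2.74, 2.74]. Speed limits (rad/s): [2.22, 2.22, 3.01, 3.01, 3.14, 3.14, 3.14].

### API

Orientations are given as a 3x3 rotation matrix whose columns are the frame's x, y, z axes.
In Python, from rig import sensors, cams, order, env gives the robot as it stands. The module is installed in compiled form; this text tells all that it offers.
- The arm moves only by the tool play_rows, never from a script. Its argument "targets" is a list of rows, each a list of 5 numbers: the opening, from -1 (shut) to 1 (fully open), then the shift along the tool's x, y, z in m, then the turn about the tool's z in degrees. A call has 1 to 12 rows; each row is the pose to reach, as a shift and turn from the pose commanded when the call began, along the tool's axes at that moment; what a row does not reach only later rows make up. A row lasts 1/10 s, in which the tool goes at most 50 mm and 8.59 degrees, less where a joint would pass 70% of its speed; a pose out of reach is approached as far as the arm can. A call with a gripper value outside its range is refused whole. The fingers move at their own pace and stop on an object; "force" is the grip in N (left out, the last holds). Time passes only in rows, so rows that repeat a pose let the fingers close. It gives the time, the measured TCP pose, the force, the opening and the grip force at its end, in the units of the state.
- sensors.read_state(): the state, without advancing time (a new reading comes with each control period).
- cams.snapshot(name): name is "scene" or "top" or "wrist"; returns the picture (420x560x3 uint8, red, green, blue); there is no depth.
- cams.camera_info(name): a dict with "fovy" (degrees; the focal length in pixels is half the picture's height over the tangent of half this angle, whatever the lens; pixels are square), "cx", "cy" (the principal point, pixels), "origin" and "attitude" of the camera in the world; the wrist camera has in their place "tool_from_camera" (4x4, takes a point from camera to tool coordinates, whose origin is the TCP and whose axes are the flange's). Camera axes: x right, y down, z forward; pixel columns grow to the right and rows downward; lengths in mm; the calibration is good to about 2 mm. A picture is of the moment at which its call begins: read the wrist's pose just before it. camera_info takes no time and is no camera call.
- order.job_done(): hands the job in; it is judged then, once.
The state is a dict: "t": time; "joint_positions": joint angles; "qvel": joint speeds; "effort": joint torques, N m; "eef_pos": TCP position; "eef_rot": TCP orientation; "wrist_force": force on the tool from outside, world axes, zero at the start; "wrist_torque": the same for the moment, N m; "opening": opening from 0.0 (shut) to 1.0 (fully open); "finger_force": force on a finger pad.
Only numpy, scipy, OpenCV 4.12 (cv2) and the standard library are available. Lean on these libraries where they do the work, as an engineer would, in place of code of your own. Each camera call takes 0.05 s, during which the arm holds its last target. There are 200 camera calls.

### The job

Load the full label roll onto the upright spindle of the bench label dispenser, core neck upward, so that it sits flat on the turntable, and let go of it. Then turn the dispenser's brake sleeve clockwise until its pointer clicks in at 5, and let go. Leave everything else on the bench where it is.

Things in the scene. Friction and masses are not known exactly. Their poses are not given: they have to be found in the camera images.
- dispenser: Bench label dispenser, fixed: grey base 170 (its x) x 360 (its y) x 20 mm high. Origin: centre of its underside; z up. At y +95 mm an aluminium turntable 90 mm across (top 30 mm above the bench) with a bare steel spindle; at y -95 mm a white dial plate 132 mm across (top at 23 mm) with the brake sleeve at its centre; at x +70, y 0 a guide post 14 mm across (head 20 mm), top at 79 mm.
- spindle_seat (a point): Centre of the turntable's top, 30 mm above the bench, where the roll's underside comes to rest. z up along the spindle.
- spindle_tip (a point): Top of the steel spindle, 60 mm above the turntable; spindle 24 mm across, its last 8 mm tapering to 12 mm.
- label_roll: The full roll of white labels, standing on the bench: 100 mm across, 60 mm high, on a brown cardboard core 40 mm across whose neck stands 35 mm above the paper (95 mm in all). Open bore 29 mm across right through. 0.2 to 0.5 kg. Origin: centre of its underside; z up along its axis. Grip it by the neck.
- spent_roll: A nearly used-up roll, same core and heights but the paper is only 50 mm across: not wanted, leave it. Origin: centre of its underside.
- brake (a joint): Turn of the brake sleeve, rad, growing clockwise from above: 0 at number 1, a detent click every 0.5236 (30 degrees) to number 9 at 4.189; 5 is at 2.094. It springs to the nearest number (0.15 Nm). Numbers are on the fixed dial plate: 5 on the dispenser's +x side of the dial, 1 to 4 on its +y side, 6 to 9 on its -y side. A black pointer at the sleeve's foot and a line on its top show the number.
- brake_top (a point): Centre of the flat top of the brake sleeve, on its turning axis, 86 mm above the bench. The sleeve is a knurled aluminium cylinder, 48 mm across from 13 to 62 mm above its foot, with a skirt 72 mm across at its foot; the foot is 24 mm above the bench.
- bottle_a: Bystander: amber bottle, 74 mm across, 260 mm high, standing. Origin: centre of its underside.
- bottle_b: Bystander: another such bottle. Origin: centre of its underside.
- glass: Bystander: tasting glass, 64 mm across, 90 mm high. Origin: centre of its underside.
- marker: Bystander: marker pen lying down, 140 mm long along its x, 18 mm thick. Origin: middle of its underside.
- jar: Bystander: glass jar with steel lid, 84 mm across, 100 mm high. Origin: centre of its underside.
Things that resemble listed ones, but are neither listed nor needed, are in the scene too. Leave any orange look-alike of the label_roll alone.

How it is judged:
By the outcome, as a careful person would: the job done as asked, in the order asked, and still so for the second after the job is handed in, with the robot touching nothing.
It also fails if it takes over 54 s, if anything falls off the work surface, if the arm or the gripper's body presses on something with over 40 N, if the wrist force passes 120 N, or if a joint passes its speed limit or range.

## Working session

There is one attempt and no reset: what is moved stays moved. The work goes in short steps, Python scripts to look and compute and a tool call to move; the robot and the scene stay as the last step left them, time stands still between calls to the robot, and variables do not carry over. Pictures are saved under pics/ and viewed, at most 10 in all, crops included, and the job is handed in when it is done.

Besides the shell and the picture viewer there is one more tool, called after "Call:" in YAML: its name, and indented under it one key for each argument. play_rows: Moves the arm, as the interface text tells. Its arguments: {"type":"object","properties":{"targets":{"type":"array","items":{"type":"array","items":{"type":"number"}}},"force":{"type":"number"}},"required":["targets"]}

```bash
mkdir -p pics
cat > h.py <<'E'
import numpy as np, cv2
from rig import sensors, cams, order, env
def K(n):
    i=cams.camera_info(n); f=210/np.tan(np.radians(i['fovy'])/2); return f,i
def ray(n,u,v,st=None):
    f,i=K(n); d=np.array([(u-i['cx'])/f,(v-i['cy'])/f,1.])
    if n=='wrist':
        T=np.array(i['tool_from_camera']); R=np.array(st['eef_rot']); p=np.array(st['eef_pos'])
        return R@T[:3,3]+p, R@T[:3,:3]@d
    return np.array(i['origin']), np.array(i['attitude'])@d
def at(n,u,v,z,st=None):
    o,d=ray(n,u,v,st); return (o+d*(z-o[2])/d[2]).round(1)
E
python3 - <<'E'
from h import *
for n in('scene','top','wrist'):
    im=cams.snapshot(n); cv2.imwrite(f'pics/{n}0.png',im[...,::-1]); print(n,cams.camera_info(n))
a=cv2.imread('pics/scene0.png');b=cv2.imread('pics/top0.png')
cv2.imwrite('pics/t0.png',cv2.resize(b,(800,600),interpolation=cv2.INTER_CUBIC))
print(sensors.read_state(), env.pinch_z)
E
```

```text
scene {'fovy': 50.09615889249568, 'cx': 277.66667069037726, 'cy': 209.3437925354487, 'origin': array([1006.83751366,  644.0949917 ,  970.41873313]), 'attitude': array([[-0.811064  ,  0.43749579, -0.3882945 ],
       [ 0.58480159,  0.59112045, -0.55550312],
       [-0.01350146, -0.67762382, -0.73528475]])}
top {'fovy': 53.36781606993155, 'cx': 285.8768220623175, 'cy': 205.14504289565835, 'origin': array([ 325.53179619,   -3.00232972, 1463.86002504]), 'attitude': array([[-0.02830428, -0.98572716,  0.16595429],
       [-0.99952563,  0.02589314, -0.01667498],
       [ 0.01213991, -0.16634754, -0.98599245]])}
wrist {'fovy': 60.07868142990974, 'cx': 275.58638408583033, 'cy': 214.06472426379725, 'tool_from_camera': array([[-1.50465891e-03, -9.60747715e-01, -2.77419472e-01,
         7.51135791e+01],
       [ 9.99998759e-01, -1.57485402e-03,  3.02082728e-05,
         1.22787588e+00],
       [-4.65917701e-04, -2.77419083e-01,  9.60748893e-01,
        -1.56982957e+02],
       [ 0.00000000e+00,  0.00000000e+00,  0.00000000e+00,
         1.00000000e+00]])}
{'t': 0.15, 'joint_positions': array([ 0.997402  ,  0.4350797 ,  0.02496574,  1.5738586 , -0.01159627,
        1.13396223, -0.07509621]), 'qvel': array([-0.00124478, -0.00090201, -0.00024157, -0.0008771 ,  0.00177509,
        0.00026899, -0.00018576]), 'effort': array([ 2.31636710e-03, -6.68263364e+01,  9.86172147e-01, -3.14691639e+01,
       -6.04580529e-02,  3.93504265e-02,  4.58463944e-05]), 'eef_pos': array([ 283.29530566, -556.70122239,  226.1261252 ]), 'eef_rot': array([[ 8.91233347e-01,  4.53544635e-01, -6.20896801e-04],
       [ 4.53545047e-01, -8.91232811e-01,  9.83410514e-04],
       [-1.07343039e-04, -1.15805291e-03, -9.99999324e-01]]), 'wrist_force': array([ 0.00909773, -0.16810025, -0.05202068]), 'wrist_torque': array([-0.02920111, -0.02421507, -0.00017363]), 'finger_force': 0.0, 'opening': 0.9972760974665533} 18.8
```

View pics/t0.png

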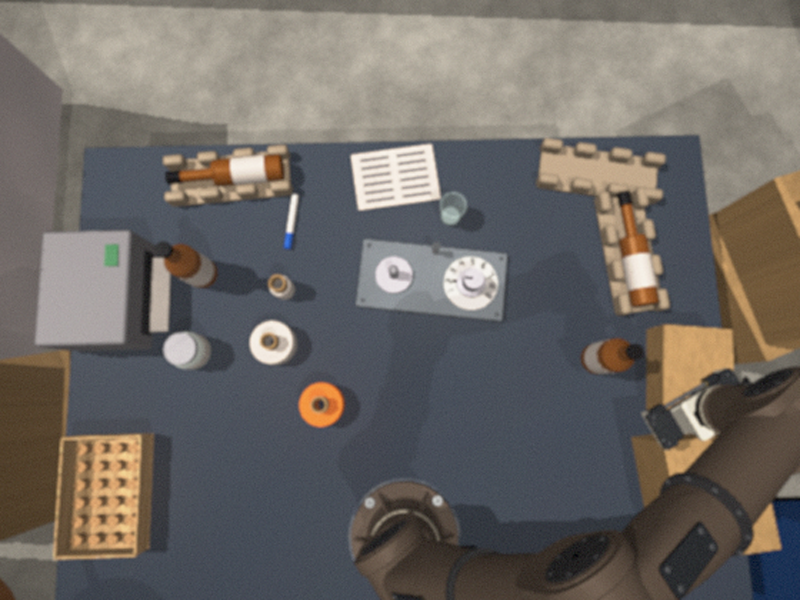

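View pics/scene0.png

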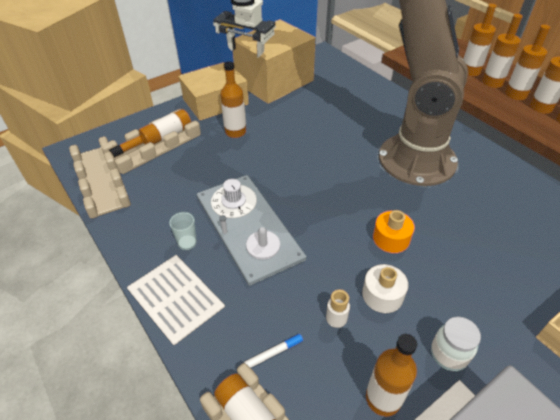

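Candidates for the label roll in the 800x600 top view are the white wide roll at (272,342), the orange look-alike at (321,405) and the thin spent roll at (280,287). In the scene view they sit at (386,287), (393,231) and (338,308). I choose the white wide one and check it in a crop.

Run:
```python
import cv2,numpy as np
b=cv2.imread('pics/top0.png'); a=cv2.imread('pics/scene0.png')
r=lambda im,x,y,w,h,k:cv2.resize(im[y:y+h,x:x+w],(w*k,h*k),interpolation=cv2.INTER_CUBIC)
top=r(b,160,160,200,75,4)  # 800x300
s1=r(a,300,240,133,100,3); s2=r(a,190,170,133,100,3)
cv2.imwrite('pics/c1.png',np.vstack([top,np.hstack([s1,s2,np.zeros((300,2,3),np.uint8)])]))
```

```text
(no output)
```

View pics/c1.png

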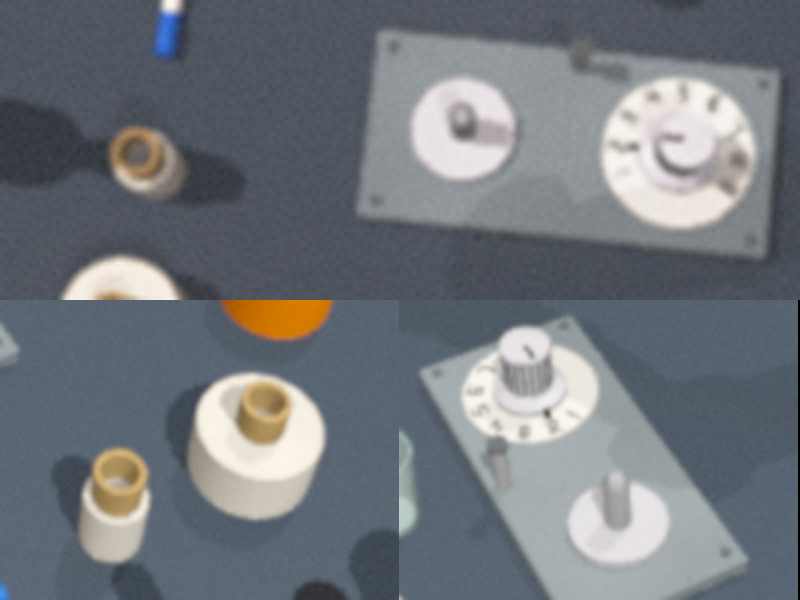

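Run:
```python
from h import *
def tri(n1,p1,n2,p2):
    o1,d1=ray(n1,*p1);o2,d2=ray(n2,*p2)
    A=np.array([d1,-d2]).T; s=np.linalg.lstsq(A,o2-o1,rcond=None)[0]
    return ((o1+s[0]*d1+o2+s[1]*d2)/2).round(1)
for nm,t,s,z in [('neck',(188.5,239),(388.7,273.3),95),('tip',(275.5,188.2),(262.3,229),90),('brake',(331,194.5),(232.3,185),86)]:
    print(nm,at('top',*t,z),at('scene',*s,z),tri('top',t,'scene',s))
print('turntable',at('top',464/4+160,129/4+160,30),at('scene',(619-399)/3+190,222/3+170,30))
print('dial',at('top',678/4+160,153/4+160,23),at('scene',(530-399)/3+190,93/3+170,23))
c=[at('top',x/4+160,y/4+160,20) for x,y in[(380,30),(780,68),(765,258),(358,215)]];print(c,np.mean(c,0))
for a,b in((0,1),(3,2)): d=c[a]-c[b];print(np.degrees(np.arctan2(-d[0],d[1])))
```

```text
neck [452.1 295.2  95. ] [455.  301.4  95. ] [451.8 297.8  88.4]
tip [615.3   7.   90. ] [613.6  11.1  90. ] [614.2   8.3  88.3]
brake [ 589.8 -179.1   86. ] [ 588.1 -176.1   86. ] [ 588.7 -178.2   85.2]
turntable [613.5   6.   30. ] [614.1  12.6  30. ]
dial [ 588.6 -181.2   23. ] [ 590.5 -175.1   23. ]
[array([707.1,  78.5,  20. ]), array([ 663.5, -275.8,   20. ]), array([ 494.2, -253.2,   20. ]), array([541.5, 100.3,  20. ])] [601.575 -87.55   20.   ]
-7.015521420584587
-7.621183443546141
```

Call:
play_rows:
  targets:
    - [1, 0, 0, -0.1, 0]
    - [1, 0, 0, -0.1, 0]
    - [1, 0, 0, -0.2, 0]
    - [1, 0, 0, -0.2, 0]
    - [1, 0.422, -0.242, -0.2, 0]
    - [1, 0.422, -0.242, -0.2, 0]
    - [1, 0.422, -0.242, -0.2, 0]
    - [1, 0.422, -0.242, -0.2, 0]
    - [1, 0.422, -0.242, -0.2, 0]
    - [1, 0.422, -0.242, -0.2, 0]
    - [1, 0.422, -0.242, -0.2, 0]
    - [1, 0.422, -0.242, -0.2, 0]

```text
t: 1.35
eef_pos: [503.1, -220.4, 426.7]
eef_rot: [[0.891, 0.453, -0.0], [0.453, -0.891, -0.0], [-0.0, 0.0, -1.0]]
wrist_force: [0.7, -0.2, 0.0]
opening: 1.001
finger_force: 0.0
```

```bash
cat >> h.py <<'E'
def to(x,y,z):
    s=sensors.read_state(); R=np.array(s['eef_rot']); p=np.array(s['eef_pos'])
    print('t',s['t'],'pos',p.round(1),'yaw',np.degrees(np.arctan2(R[1,0],R[0,0])).round(2),'tilt',R[:,2].round(3),'q',s['joint_positions'].round(2),'F',np.round(s['wrist_force'],1),'open',round(s['opening'],3),'ff',s['finger_force'])
    print('shift m',(R.T@(np.array([x,y,z])-p)/1000).round(4))
E
python3 -c "
from h import *
to(453,297,195);to(453,297,410)"
```

```text
t 1.35 pos [ 503.1 -220.4  426.7] yaw 26.96 tilt [-0. -0. -1.] q [ 0.45  0.23 -0.17  1.39  0.04  1.53 -0.82] F [ 0.7 -0.2  0. ] open 1.001 ff 0.0
shift m [ 0.19   -0.4839  0.2317]
t 1.35 pos [ 503.1 -220.4  426.7] yaw 26.96 tilt [-0. -0. -1.] q [ 0.45  0.23 -0.17  1.39  0.04  1.53 -0.82] F [ 0.7 -0.2  0. ] open 1.001 ff 0.0
shift m [ 0.19   -0.4839  0.0167]
```

Call:
play_rows:
  targets:
    - [1, 0.19, -0.484, 0.017, 0]
    - [1, 0.19, -0.484, 0.017, 0]
    - [1, 0.19, -0.484, 0.017, 0]
    - [1, 0.19, -0.484, 0.017, 0]
    - [1, 0.19, -0.484, 0.017, 0]
    - [1, 0.19, -0.484, 0.017, 0]
    - [1, 0.19, -0.484, 0.017, 0]
    - [1, 0.19, -0.484, 0.017, 0]
    - [1, 0.19, -0.484, 0.017, 0]
    - [1, 0.19, -0.484, 0.017, 0]
    - [1, 0.19, -0.484, 0.017, 0]
    - [1, 0.19, -0.484, 0.082, 0]

```text
t: 2.55
eef_pos: [452.5, 301.8, 363.9]
eef_rot: [[0.888, 0.459, 0.007], [0.459, -0.888, 0.008], [0.01, -0.004, -1.0]]
wrist_force: [1.9, 0.9, -1.1]
opening: 1.001
finger_force: 0.0
```

Call:
play_rows:
  targets:
    - [1, 0, 0, 0.165, 0]
    - [1, 0, 0, 0.165, 0]
    - [1, 0, 0, 0.165, 0]
    - [1, 0, 0, 0.165, 0]
    - [1, 0, 0, 0.165, 0]

```text
t: 3.05
eef_pos: [450.8, 293.7, 191.8]
eef_rot: [[0.891, 0.454, -0.005], [0.454, -0.891, -0.003], [-0.006, 0.001, -1.0]]
wrist_force: [-0.5, 0.1, 0.4]
opening: 0.999
finger_force: 0.0
```

```bash
python3 -c "
from h import *
to(453,297,195)
im=cams.snapshot('wrist');cv2.imwrite('pics/w1.png',im[...,::-1])"
```

```text
t 3.05 pos [450.8 293.7 191.8] yaw 26.98 tilt [-0.005 -0.003 -1.   ] q [-0.28  0.39 -0.53  1.79  0.22  1.03 -1.99] F [-0.5  0.1  0.4] open 0.999 ff 0.0
shift m [ 0.0034 -0.0019 -0.0032]
```

View pics/w1.png

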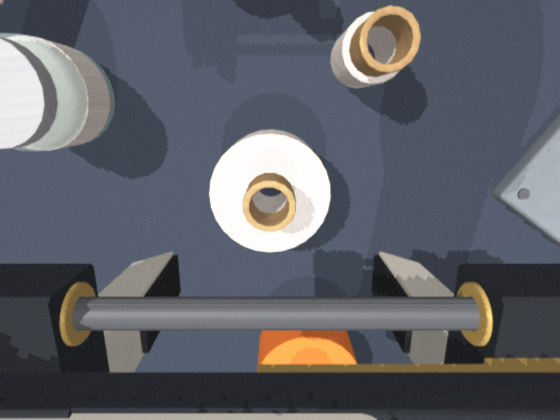

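Wrist view: the white full roll, its neck rim centred near (269,203) and its paper top near (270,191). The spent roll is at (390,40) and the orange one at the bottom.

```bash
python3 -c "
from h import *
st=sensors.read_state()
print(at('wrist',269,203,95,st),at('wrist',270,191,60,st))
to(453,297,195)"
```

```text
[458.6 302.2  95. ] [459.7 302.5  60. ]
t 3.1 pos [451.8 294.8 194. ] yaw 26.98 tilt [-0.002 -0.001 -1.   ] q [-0.28  0.38 -0.53  1.79  0.22  1.03 -1.99] F [0.4 1.  0.5] open 1.0 ff 0.0
shift m [ 0.002  -0.0014 -0.001 ]
```

Call:
play_rows:
  targets:
    - [1, 0.006, -0.003, 0, 0]
    - [1, 0.006, -0.003, 0, 0]
    - [1, 0.006, -0.003, 0, 0]
    - [1, 0.006, -0.003, 0, 0]

```text
t: 3.5
eef_pos: [456.6, 300.9, 195.5]
eef_rot: [[0.891, 0.453, 0.001], [0.453, -0.891, 0.001], [0.001, -0.0, -1.0]]
wrist_force: [-0.5, 0.5, -0.2]
opening: 1.0
finger_force: 0.0
```

```bash
cat >> h.py <<'E'
def circ(im,mask,near):
    # fit ellipse to contour (mask) nearest to a pixel
    cs,_=cv2.findContours(mask.astype(np.uint8),cv2.RETR_EXTERNAL,cv2.CHAIN_APPROX_NONE)
    cs=[c for c in cs if len(c)>60]; c=min(cs,key=lambda c:np.linalg.norm(c[:,0].mean(0)-near))
    return cv2.fitEllipse(cv2.convexHull(c))
E
python3 -c "
from h import *
st=sensors.read_state()
im=cams.snapshot('wrist');cv2.imwrite('pics/w2.png',im[...,::-1])
h=cv2.cvtColor(im,cv2.COLOR_RGB2HSV); 
m=(h[...,1]>90)&(h[...,2]>90)&(h[...,0]<30); m[250:]=0;m[:120]=0
e=circ(im,m,(270,205));print(e,at('wrist',*e[0],95,st))
w=(h[...,1]<40)&(h[...,2]>180); w[255:]=0
e=circ(im,w,(270,193));print(e,at('wrist',*e[0],60,st))
to(453,297,195)"
```

```text
((274.06781005859375, 212.6357879638672), (50.901702880859375, 57.578487396240234), 0.5340247750282288) [458.4 301.7  95. ]
((273.9237060546875, 201.29653930664062), (117.85493469238281, 119.55347442626953), 164.18490600585938) [458.2 301.8  60. ]
t 3.55 pos [456.5 300.7 195.2] yaw 26.97 tilt [ 0.001  0.    -1.   ] q [-0.29  0.39 -0.53  1.77  0.23  1.03 -2.  ] F [-0.   0.1 -0.5] open 1.002 ff 0.0
shift m [-0.0048  0.0017  0.0002]
```

Call:
play_rows:
  targets:
    - [1, 0.002, 0, 0.05, 0]
    - [1, 0.002, 0, 0.09, 0]
    - [1, 0.002, 0, 0.115, 0]
    - [1, 0.002, 0, 0.131, 0]
    - [1, 0.002, 0, 0.131, 0]
    - [-1, 0.002, 0, 0.131, 0]
    - [-1, 0.002, 0, 0.131, 0]
    - [-1, 0.002, 0, 0.131, 0]
    - [-1, 0.002, 0, 0.131, 0]
    - [-1, 0.002, 0, 0.131, 0]
    - [-1, 0.002, 0, 0.131, 0]
    - [-1, 0.002, 0, 0.131, 0]
  force: 30

```text
t: 4.75
eef_pos: [458.1, 301.7, 63.8]
eef_rot: [[0.891, 0.454, 0.0], [0.454, -0.891, 0.0], [0.0, -0.0, -1.0]]
wrist_force: [-0.8, 1.4, -0.8]
opening: 0.438
finger_force: 0.4
```

```bash
python3 -c "
from h import *
to(614,8.5,240)"
```

```text
t 4.75 pos [458.1 301.7  63.8] yaw 26.97 tilt [ 0.  0. -1.] q [-0.34  0.55 -0.46  1.91  0.35  0.76 -2.1 ] F [-0.8  1.4 -0.8] open 0.438 ff 0.40893296361900866
shift m [ 0.006   0.332  -0.1762]
```

Call:
play_rows:
  targets:
    - [-1, 0, 0, 0, 0]
    - [-1, 0, 0, 0, 0]
    - [-1, 0, 0, -0.02, 0]
    - [-1, 0, 0, -0.05, 0]
    - [-1, 0, 0, -0.09, 0]
    - [-1, 0, 0, -0.13, 0]
    - [-1, -0.02, 0.03, -0.17, 0]
    - [-1, -0.04, 0.06, -0.18, 0]
    - [-1, -0.05, 0.09, -0.18, 0]
    - [-1, -0.06, 0.12, -0.18, 0]
    - [-1, -0.07, 0.15, -0.18, 0]
    - [-1, -0.08, 0.18, -0.18, 0]

```text
t: 5.95
eef_pos: [468.0, 103.2, 243.4]
eef_rot: [[0.891, 0.453, -0.001], [0.453, -0.891, -0.001], [-0.001, 0.0, -1.0]]
wrist_force: [0.7, 0.2, -2.9]
opening: 0.428
finger_force: 30.0
```

Call:
play_rows:
  targets:
    - [-1, -0.01, 0.03, 0, 0]
    - [-1, -0.02, 0.06, 0, 0]
    - [-1, -0.02, 0.09, 0, 0]
    - [-1, -0.02, 0.12, 0, 0]
    - [-1, -0.02, 0.14, 0, 0]
    - [-1, -0.02, 0.15, 0, 0]
    - [-1, -0.02, 0.15, 0, 0]
    - [-1, -0.02, 0.15, 0, 0]
    - [-1, -0.02, 0.15, 0, 0]

```text
t: 6.85
eef_pos: [518.1, -36.4, 243.7]
eef_rot: [[0.89, 0.455, -0.0], [0.455, -0.89, 0.0], [-0.0, -0.001, -1.0]]
wrist_force: [-0.2, 0.2, -2.6]
opening: 0.428
finger_force: 30.0
```

```bash
python3 -c "
from h import *
to(614,8.5,240)
im=cams.snapshot('wrist');cv2.imwrite('pics/w3.png',im[...,::-1])"
```

```text
t 6.85 pos [518.1 -36.4 243.7] yaw 27.09 tilt [-0.  0. -1.] q [ 0.28  0.28 -0.39  1.78  0.12  1.11 -1.25] F [-0.2  0.2 -2.6] open 0.428 ff 29.999158680438995
shift m [0.1058 0.0037 0.0037]
```

View pics/w3.png

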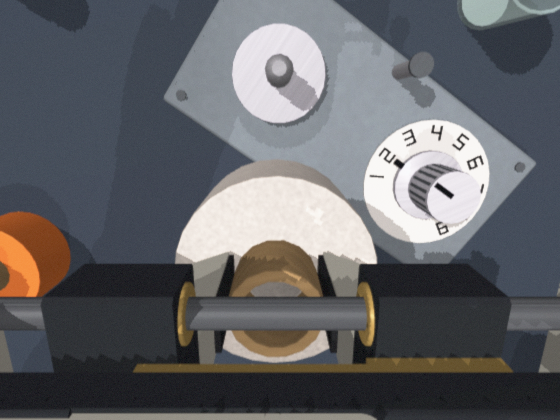

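```bash
python3 -c "
from h import *
st=sensors.read_state(); 
for n,u,v,z in(('tip',277.5,67,90),('table',279.5,73.5,30),('brake',451,198,86),('dial',427,181,23)): print(n,at('wrist',u,v,z,st))
im=cv2.imread('pics/w3.png')
c=cv2.resize(im[10:140,215:345],(600,600),interpolation=cv2.INTER_CUBIC)
cv2.imwrite('pics/w3c.png',c)
h=cv2.cvtColor(im,cv2.COLOR_BGR2HSV); w=(h[...,1]<30)&(h[...,2]>165);w[140:]=0
w=cv2.morphologyEx(w.astype(np.uint8),cv2.MORPH_CLOSE,np.ones((3,3)))
e=circ(im,w,(279,73));print(e,at('wrist',*e[0],30,st))
print(st['t']);to(614,8.5,240)
"
```

```text
tip [615.2   9.8  90. ]
table [616.7   8.   30. ]
brake [ 589.  -177.3   86. ]
dial [ 593.4 -178.9   23. ]
((278.2218322753906, 72.47784423828125), (93.46350860595703, 100.12720489501953), 3.343773365020752) [616.9   9.5  30. ]
6.9
t 6.9 pos [518.2 -36.6 243.8] yaw 27.08 tilt [-0.  0. -1.] q [ 0.28  0.28 -0.39  1.78  0.12  1.11 -1.25] F [-0.2  0.5 -3.7] open 0.428 ff 29.99917027540505
shift m [0.1058 0.0035 0.0038]
```

View pics/w3c.png

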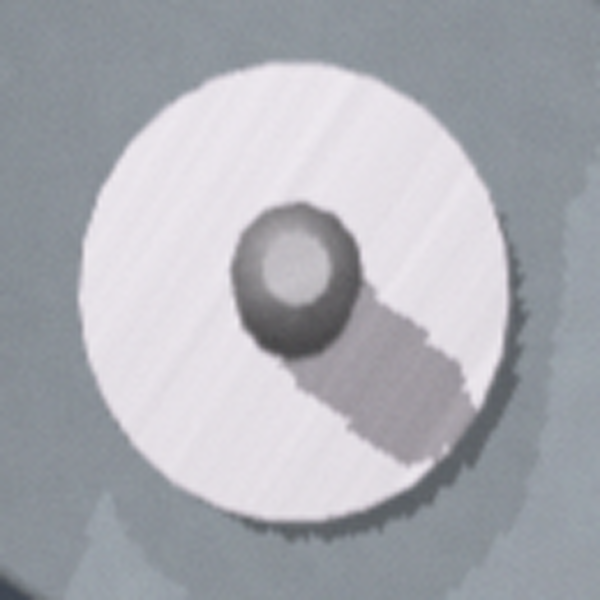

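Call:
play_rows:
  targets:
    - [-1, 0.03, 0.001, 0, 0]
    - [-1, 0.06, 0.002, 0, 0]
    - [-1, 0.09, 0.004, 0, 0]
    - [-1, 0.107, 0.004, 0.02, 0]
    - [-1, 0.107, 0.004, 0.05, 0]
    - [-1, 0.107, 0.004, 0.075, 0]
    - [-1, 0.107, 0.004, 0.084, 0]
    - [-1, 0.107, 0.004, 0.084, 0]
    - [-1, 0.107, 0.004, 0.084, 0]
    - [-1, 0.107, 0.004, 0.084, 0]

```text
t: 7.9
eef_pos: [616.7, 7.3, 161.4]
eef_rot: [[0.891, 0.454, 0.003], [0.454, -0.891, 0.0], [0.002, 0.001, -1.0]]
wrist_force: [0.2, -0.7, -2.7]
opening: 0.428
finger_force: 30.0
```

```bash
python3 -c "
from h import *
to(615.5,9,150)
a=cams.snapshot('scene')[...,::-1];b=cams.snapshot('top')[...,::-1]
r=lambda im,x,y,w,h,k:cv2.resize(im[y:y+h,x:x+w],(w*k,h*k),interpolation=cv2.INTER_CUBIC)
cv2.imwrite('pics/s4.png',np.hstack([r(a,195,150,100,120,4),r(b,230,130,100,120,4)]))"
```

```text
t 7.9 pos [616.7   7.3 161.4] yaw 26.97 tilt [ 0.003  0.    -1.   ] q [ 0.15  0.51 -0.37  1.65  0.21  1.02 -1.38] F [ 0.2 -0.7 -2.7] open 0.428 ff 29.999152505770326
shift m [-0.0004 -0.0021  0.0114]
```

View pics/s4.png

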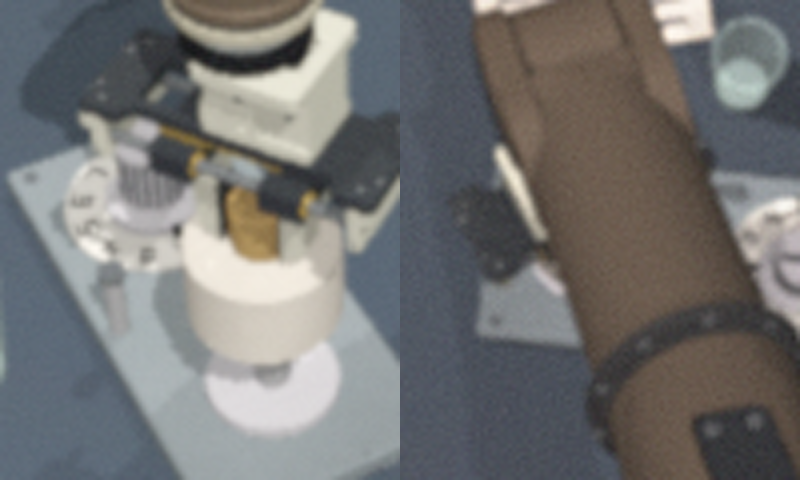

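Call:
play_rows:
  targets:
    - [-1, 0, 0, 0, 0]
    - [-1, 0, 0, 0, 0]
    - [-1, 0, 0, 0.007, 0]
    - [-1, 0, 0, 0.01, 0]
    - [-1, 0, 0, 0.013, 0]
    - [-1, 0, 0, 0.016, 0]
    - [-1, 0, 0, 0.016, 0]

```text
t: 8.7
eef_pos: [616.1, 8.1, 143.4]
eef_rot: [[0.891, 0.454, 0.001], [0.454, -0.891, 0.001], [0.001, -0.001, -1.0]]
wrist_force: [1.8, 4.6, -4.4]
opening: 0.427
finger_force: 30.0
```

```bash
python3 -c "
from h import *
to(615.5,9,94)"
```

```text
t 8.7 pos [616.1   8.1 143.4] yaw 27.01 tilt [ 0.001  0.001 -1.   ] q [ 0.15  0.53 -0.37  1.67  0.22  0.98 -1.39] F [ 1.8  4.6 -4.4] open 0.427 ff 29.998755119740963
shift m [-0.0002 -0.0011  0.0494]
```

Call:
play_rows:
  targets:
    - [-1, 0.001, -0.001, 0, 0]
    - [-1, 0.001, -0.001, 0.003, 0]
    - [-1, 0.001, -0.001, 0.008, 0]
    - [-1, 0.001, -0.001, 0.013, 0]
    - [-1, 0.001, -0.001, 0.018, 0]
    - [-1, 0.001, -0.001, 0.018, 0]

```text
t: 9.3
eef_pos: [616.0, 8.6, 124.8]
eef_rot: [[0.891, 0.454, -0.001], [0.454, -0.891, 0.0], [-0.0, -0.001, -1.0]]
wrist_force: [2.9, 4.6, -5.0]
opening: 0.429
finger_force: 30.0
```

Call:
play_rows:
  targets:
    - [-1, 0.001, -0.001, 0, 0]
    - [-1, 0.001, -0.001, 0.005, 0]
    - [-1, 0.001, -0.001, 0.01, 0]
    - [-1, 0.001, -0.001, 0.015, 0]
    - [-1, 0.001, -0.001, 0.02, 0]
    - [-1, 0.001, -0.001, 0.025, 0]
    - [-1, 0.001, -0.001, 0.028, 0]
    - [-1, 0.001, -0.001, 0.028, 0]

```text
t: 10.1
eef_pos: [616.4, 9.5, 97.1]
eef_rot: [[0.891, 0.453, -0.001], [0.453, -0.891, -0.0], [-0.001, -0.0, -1.0]]
wrist_force: [0.2, 0.3, -3.6]
opening: 0.425
finger_force: 30.0
```

Free now. Seat it.

Call:
play_rows:
  targets:
    - [-1, 0, 0, 0.001, 0]
    - [-1, 0, 0, 0.002, 0]
    - [-1, 0, 0, 0.003, 0]
    - [-1, 0, 0, 0.0035, 0]
    - [-1, 0, 0, 0.0035, 0]

```text
t: 10.6
eef_pos: [616.6, 9.7, 94.2]
eef_rot: [[0.891, 0.454, -0.0], [0.454, -0.891, -0.0], [-0.0, 0.0, -1.0]]
wrist_force: [0.3, 0.7, -2.6]
opening: 0.426
finger_force: 30.0
```

Call:
play_rows:
  targets:
    - [-1, 0, 0, 0.0005, 0]
    - [-1, 0, 0, 0.001, 0]
    - [-1, 0, 0, 0.0013, 0]
    - [-1, 0, 0, 0.0013, 0]

```text
t: 11.0
eef_pos: [616.7, 9.7, 93.8]
eef_rot: [[0.891, 0.454, 0.0], [0.454, -0.891, -0.0], [0.0, 0.0, -1.0]]
wrist_force: [-2.7, 0.1, 6.6]
opening: 0.43
finger_force: 30.0
```

Call:
play_rows:
  targets:
    - [0, 0, 0, -0.0005, 0]
    - [0.6, 0, 0, -0.0005, 0]
    - [1, 0, 0, -0.0005, 0]
    - [1, 0, 0, -0.0005, 0]
    - [1, 0, 0, -0.0005, 0]
    - [1, 0, 0, -0.0005, 0]
    - [1, 0, 0, -0.03, 0]
    - [1, 0, 0, -0.07, 0]
    - [1, 0, 0, -0.11, 0]
    - [1, 0, 0, -0.15, 0]
    - [1, 0, 0, -0.15, 0]

```text
t: 12.1
eef_pos: [619.6, 10.5, 249.1]
eef_rot: [[0.891, 0.453, 0.01], [0.454, -0.891, 0.001], [0.009, 0.004, -1.0]]
wrist_force: [1.7, 0.2, -0.7]
opening: 1.005
finger_force: 0.0
```

```bash
python3 -c "
from h import *
to(589.5,-178,195)"
```

```text
t 12.1 pos [619.6  10.5 249.1] yaw 26.97 tilt [ 0.01   0.001 -1.   ] q [ 0.16  0.44 -0.38  1.54  0.17  1.19 -1.35] F [ 1.7  0.2 -0.7] open 1.005 ff 0.0
shift m [-0.1128  0.1542  0.0536]
```

Call:
play_rows:
  targets:
    - [1, -0.02, 0.03, 0, -8]
    - [1, -0.04, 0.06, 0, -16]
    - [1, -0.06, 0.09, 0, -24]
    - [1, -0.09, 0.12, 0, -32]
    - [1, -0.113, 0.154, 0.01, -40]
    - [1, -0.113, 0.154, 0.03, -45]
    - [1, -0.113, 0.154, 0.05, -45]
    - [1, -0.113, 0.154, 0.054, -45]
    - [1, -0.113, 0.154, 0.054, -45]
    - [1, -0.113, 0.154, 0.054, -45]
    - [1, -0.113, 0.154, 0.054, -45]

```text
t: 13.2
eef_pos: [586.6, -178.5, 190.0]
eef_rot: [[0.309, 0.951, 0.002], [0.951, -0.309, -0.0], [0.0, 0.002, -1.0]]
wrist_force: [-0.4, 0.1, -0.6]
opening: 0.999
finger_force: 0.0
```

```bash
python3 -c "
from h import *
to(589.5,-178,48)
im=cams.snapshot('wrist');cv2.imwrite('pics/w5.png',im[...,::-1])"
```

```text
t 13.2 pos [ 586.6 -178.5  190. ] yaw 71.99 tilt [ 0.002 -0.    -1.   ] q [ 0.55  0.5  -0.5   1.62  0.26  1.09 -0.34] F [-0.4  0.1 -0.6] open 0.999 ff 0.0
shift m [0.0013 0.0024 0.1421]
```

View pics/w5.png

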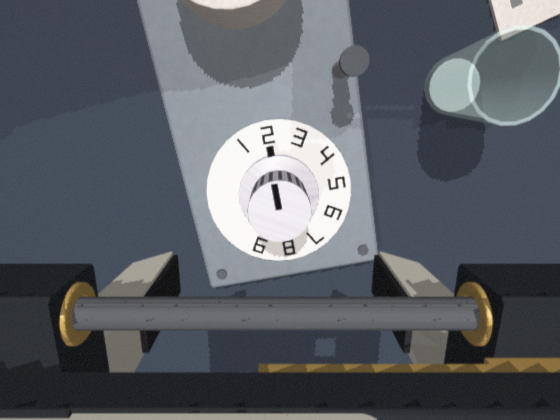

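The sleeve top is centred near (279,209) and the pointer is at 2 (270,152). It needs +90° clockwise.

```bash
python3 -c "
from h import *
st=sensors.read_state()
print(at('wrist',279,209,86,st),at('wrist',279,189,23,st)); p=at('wrist',279,209,86,st); to(p[0],p[1],50)"
```

```text
[ 590.9 -177.2   86. ] [ 592.  -175.8   23. ]
t 13.25 pos [ 586.5 -178.5  190. ] yaw 72.0 tilt [ 0.002 -0.001 -1.   ] q [ 0.55  0.5  -0.5   1.62  0.26  1.09 -0.34] F [-0.4  0.4  0.1] open 0.996 ff 0.0
shift m [0.0026 0.0036 0.14  ]
```

Call:
play_rows:
  targets:
    - [1, 0.002, 0.004, 0.04, 0]
    - [1, 0.002, 0.004, 0.08, 0]
    - [1, 0.002, 0.004, 0.11, 0]
    - [1, 0.002, 0.004, 0.13, 0]
    - [1, 0.002, 0.004, 0.14, 0]
    - [1, 0.002, 0.004, 0.14, 0]
    - [-1, 0.002, 0.004, 0.14, 0]
    - [-1, 0.002, 0.004, 0.14, 0]
    - [-1, 0.002, 0.004, 0.14, 0]
    - [-1, 0.002, 0.004, 0.14, 0]
    - [-1, 0.002, 0.004, 0.14, 0]
    - [-1, 0.002, 0.004, 0.14, 0]
  force: 30

```text
t: 14.45
eef_pos: [590.3, -178.2, 49.1]
eef_rot: [[0.31, 0.951, 0.0], [0.951, -0.31, -0.0], [-0.0, 0.0, -1.0]]
wrist_force: [-0.1, -0.2, 0.3]
opening: 0.527
finger_force: 0.0
```

Call:
play_rows:
  targets:
    - [-1, 0, 0, 0, 0]
    - [-1, 0, 0, 0, 0]
    - [-1, 0, 0, 0, 0]

```text
t: 14.75
eef_pos: [589.8, -178.1, 49.1]
eef_rot: [[0.31, 0.951, -0.001], [0.951, -0.31, -0.0], [-0.0, -0.001, -1.0]]
wrist_force: [-3.6, 1.7, 5.9]
opening: 0.508
finger_force: 30.0
```

```bash
python3 -c "
from h import *
to(591,-177.7,50);print(sensors.read_state()['wrist_torque'])"
```

```text
t 14.75 pos [ 589.8 -178.1   49.1] yaw 71.97 tilt [-0.001 -0.    -1.   ] q [ 0.51  0.66 -0.45  1.74  0.37  0.83 -0.43] F [-3.6  1.7  5.9] open 0.508 ff 30.000989735126495
shift m [ 0.0007  0.001  -0.0009]
[ 0.10625197  0.73392252 -0.05084178]
```

Call:
play_rows:
  targets:
    - [-1, 0, 0, 0, 6]
    - [-1, 0, 0, 0, 12]
    - [-1, 0, 0, 0, 18]
    - [-1, 0, 0, 0, 24]
    - [-1, 0, 0, 0, 30]
    - [-1, 0, 0, 0, 36]
    - [-1, 0, 0, 0, 42]
    - [-1, 0, 0, 0, 48]
    - [-1, 0, 0, 0, 54]
    - [-1, 0, 0, 0, 60]
    - [-1, 0, 0, 0, 60]

```text
t: 15.85
eef_pos: [590.1, -178.4, 49.1]
eef_rot: [[0.979, 0.206, -0.0], [0.206, -0.979, -0.001], [-0.0, 0.001, -1.0]]
wrist_force: [-3.6, -1.5, 5.1]
opening: 0.511
finger_force: 30.0
```

Call:
play_rows:
  targets:
    - [-1, 0, 0, 0, 6]
    - [-1, 0, 0, 0, 12]
    - [-1, 0, 0, 0, 18]
    - [-1, 0, 0, 0, 24]
    - [-1, 0, 0, 0, 30]
    - [-1, 0, 0, 0, 30]
    - [-1, 0, 0, 0, 30]

```text
t: 16.55
eef_pos: [590.1, -178.6, 49.0]
eef_rot: [[0.952, -0.305, -0.0], [-0.305, -0.952, -0.001], [0.0, 0.001, -1.0]]
wrist_force: [-2.5, -1.2, 5.4]
opening: 0.509
finger_force: 30.0
```

```bash
python3 -c "
from h import *
to(591,-177.7,50);print(sensors.read_state()['wrist_torque'])
im=cams.snapshot('wrist')[...,::-1]
cv2.imwrite('pics/w6.png',im)"
```

```text
t 16.55 pos [ 590.1 -178.6   49. ] yaw -17.74 tilt [-0.    -0.001 -1.   ] q [ 0.23  0.61 -0.03  1.77  0.03  0.76 -1.7 ] F [-2.5 -1.2  5.4] open 0.509 ff 30.000864565372467
shift m [ 0.0006 -0.0011 -0.001 ]
[-0.18217943  0.7024852  -0.09567359]
```

View pics/w6.png

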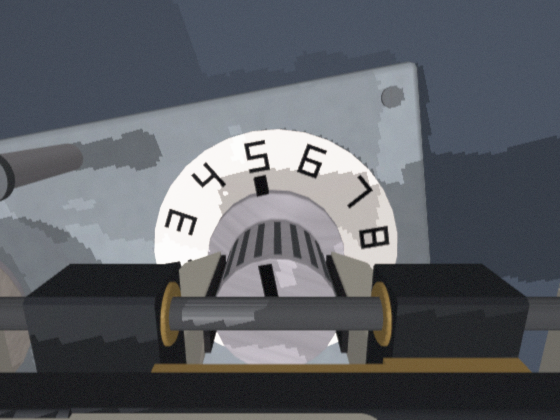

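The pointer stands at 5 (262,186). I release and retreat upwards.

Call:
play_rows:
  targets:
    - [0.3, 0, 0, 0, 0]
    - [0.7, 0, 0, 0, 0]
    - [1, 0, 0, 0, 0]
    - [1, 0, 0, 0, 0]
    - [1, 0, 0, 0, 0]
    - [1, 0, 0, -0.03, 0]
    - [1, 0, 0, -0.07, 0]
    - [1, 0, 0, -0.11, 0]
    - [1, 0, 0, -0.15, 0]
    - [1, 0, 0, -0.19, 0]
    - [1, -0.04, 0, -0.21, 0]
    - [1, -0.08, 0, -0.21, 0]

```text
t: 17.8
eef_pos: [515.5, -153.5, 262.0]
eef_rot: [[0.951, -0.309, 0.006], [-0.309, -0.951, -0.001], [0.006, -0.001, -1.0]]
wrist_force: [0.4, 0.9, 0.7]
opening: 1.001
finger_force: 0.0
```

Call:
play_rows:
  targets:
    - [1, -0.03, 0, 0, 0]
    - [1, -0.03, 0, 0, 0]
    - [1, -0.03, 0, 0, 0]
    - [1, -0.03, 0, 0, 0]
    - [1, -0.03, 0, 0, 0]

```text
t: 18.3
eef_pos: [486.5, -144.3, 258.7]
eef_rot: [[0.951, -0.31, 0.0], [-0.31, -0.951, -0.0], [0.0, 0.0, -1.0]]
wrist_force: [-0.3, 0.6, -0.4]
opening: 1.002
finger_force: 0.0
```

```bash
python3 -c "
from h import *
to(591,-177.7,50)
a=cams.snapshot('wrist')[...,::-1];b=cams.snapshot('scene')[...,::-1]
r=lambda im,x,y,w,h,k:cv2.resize(im[y:y+h,x:x+w],(w*k,h*k),interpolation=cv2.INTER_CUBIC)
cv2.imwrite('pics/f.png',np.hstack([cv2.resize(a,(400,300)),r(b,180,150,133,100,3)]))"
```

```text
t 18.3 pos [ 486.5 -144.3  258.7] yaw -18.03 tilt [ 0. -0. -1.] q [ 0.22  0.22 -0.04  1.8   0.01  1.12 -1.71] F [-0.3  0.6 -0.4] open 1.002 ff 0.0
shift m [ 0.1097 -0.0006  0.2087]
```

View pics/f.png

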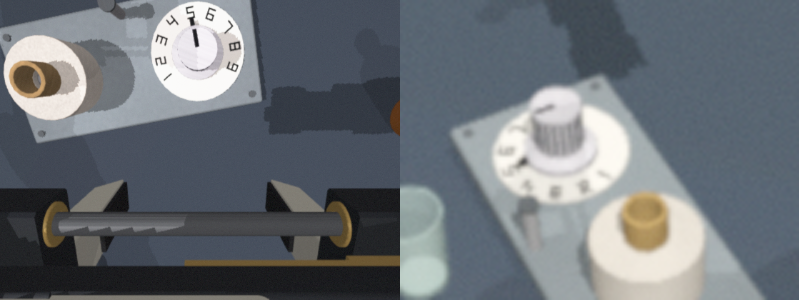

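The roll sits upright on the spindle and the pointer stays at 5 (left half, 191,20). The arm is clear, so I hand in.

```bash
python3 -c "
from h import *
print(order.job_done())"
```

```text
the job is handed in; nothing more can be done
None
```

The job is handed in at about 18 s of the 54 s allowed: the white full roll is on the spindle, neck up and released, then the brake was turned clockwise from 2 to 5 and let go, and nothing else was touched.

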